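# Grease the roller press

## Task

Get the craft room's roller press greased: first push the open hinged cover of its gear case down until the catch holds it shut, and leave it shut. Then take the push-type grease gun out of its stand, press its coupler squarely onto the sloping grease nipple on the front of the gear case until it snaps home, and keep pushing so that the sprung nozzle goes at least halfway into the barrel. Finish like that, gun in the grip and holding it pushed in against its spring; leave the other things on the table where they are.

Things in the scene. Friction and masses are not known exactly. Their poses are not given: they have to be found in the camera images.
- press: Grey roller press, fixed. Origin: on the table under its middle; x points away from the robot at yaw 0, y along the rollers. Frames at y -130 and 130, 172 high; between them, at x 35, a cross bar with knobs, 204 high. Gear case outside the +y frame: x -90 to 80, y 140 to 240, 110 high; its front (x -90 to -10) slopes down 30 degrees towards -x; the cover closes the well behind (x -10 to 80).
- cover (a joint): Hinge of the gear case's cover, rad: 0 = shut, grows as it opens (starts 0.7 to 1.1). Hinge line along the press's x, at the cover's edge next to the frame; the free edge is the +y one. The hinge is stiff (0.11 N m): the cover stays where it is left. From 0.12 to 0.05 rad it must be pushed past a sprung catch (about 7 N near the free edge); past that the catch draws it shut and holds it.
- cover_push (a point): Point on the cover's outer face, midway along it, 75 from the hinge: a good place to push. z: the outer face's normal; y: from the hinge to the free edge; x: along the hinge. The cover is an aluminium plate 90 (along the hinge) by 96 by 4; 21 mm of plate lie beyond this point. Shut, it is 115.5 above the table.
- cover_hinge (a point): Point on the hinge line, midway along the cover; axes as those of cover_push.
- nipple: Brass grease nipple standing square on the sloping face of the gear case. Origin: on the slope at the nipple's foot; z along its axis, outwards (leans 30 degrees from vertical towards the press's -x). Hexagon 16 wide from z 2 to 8, neck 6 thick from 8 to 19, ball head 10 thick, centre at z = 22, tip at z = 27.
- nipple_tip (a point): Tip of the nipple's ball head, on its axis, 27 from its origin; axes as the nipple's.
- gun: Push-type grease gun, 145 long, about 0.33 kg, hanging upright by its collar in the stand, coupler down. Origin: on its axis at the barrel's lower end; z up the axis. Barrel 30 thick, z 0 to 55; collar 48 wide, 55 to 60; black ribbed grip 30 thick, 60 to 105 (rear end): take it there from above. Below, the nozzle tube (12 thick) carries the coupler, 22 thick, from z -18 to its mouth at -40.
- coupler_mouth (a point): Centre of the coupler's open mouth, on the gun's axis; axes as the gun's. The mouth is 19 wide and narrows in 5 mm to a bore 12.4 wide. Three sprung jaws inside snap over the nipple's head (about 7 N to engage, 5 N to pull off).
- coupler_seat (a point): Floor of the coupler's bore, 18 above the mouth on the axis; axes as the gun's. When the coupler has snapped on fully, this point lies on nipple_tip (about 1 mm deeper under load).
- nozzle (a joint): How far the nozzle with its coupler is pushed into the barrel, in m: 0 = all out, 0.014 = all in. Its spring needs 12 N to start and 17.6 N at the end.
- stand: Plywood stand, 100 square, fixed to the table, with a top plate at height 110 whose 34 hole takes the gun's barrel. Origin: on the table under the hole. The gun's collar rests on the plate; lift the gun straight up by at least 100 to clear it.
- glue: White glue bottle, 54 thick, 150 high. Origin under its centre. Not to be moved.
- pomjar: Clear jar of pompoms with white lid, 76 thick, 99 high. Origin under its centre. Not to be moved.
- tube: Cardboard tube standing on end, 44 thick, 95 high. Origin under its centre. Not to be moved.
- pencup: Blue mug with pencils, 72 thick, 150 high with pencils. Origin under its centre. Not to be moved.
- die: Plywood cutting die with a steel-rule hexagon, 85 square, 16 high. Origin under its centre. Not to be moved.
Mind the look-alikes: they are no part of the job. What is shaped like the gun but green is not meant. Several things look just like the stand: the one meant starts farthest to the robot's right.

How it is judged:
By the outcome, as a careful person would: the job done as asked, in the order asked, and still so for the second after the job is handed in, while the arm keeps its last pose, push and grip.
It also fails if it takes over 58 s, if anything falls off the work surface, if the arm or the gripper's body presses on something with over 40 N, if the wrist force passes 120 N, or if a joint passes its speed limit or range.

## Robot

A 7-joint arm with a two-finger parallel gripper is mounted at the origin on the work surface. World frame = base frame: x ahead of the robot, y to its left, z up, the work surface at z = 0. Lengths are in m, angles in rad, forces in N, time in s.
With the tool pointing down it reaches from about 0.425 to 0.925 m from the base axis. Payload 6.8 kg.
Tool frame: the origin (TCP) lies at the very end of the fingers, on their centre line; the grasp point (between the pads) lies 19 mm behind it; y points along the fingers, z is the direction in which the jaws open and shut, and the axes are right-handed (so a half turn about y gives the same grasp; the last joint's range is limited). The gripper opens to 85 mm and grips with 20 to 120 N. Pads are 22 mm wide; open, the fingers measure 114 mm over their backs; the gripper's body (76 mm by 85 mm) begins 54 mm behind the grasp point. The pads swing forward as they close: fully open they stand 13 mm farther back than shut.
Start: joints at [-1.432, 0.477, 0.022, 1.555, -0.011, 1.109, -0.083], TCP at [0.165, 0.655, 0.231] pointing down, gripper open.
Joint ranges: [-2.96, 2.96], [-0.34, 2.1], [-1.41, 1.46], [0.24, 2.44], [-1.37, 4.51], [0.17, 1.92], [-2.96, 2.96]. Speed limits (rad/s): [2.39, 2.39, 3.14, 3.14, 3.14, 3.14, 3.14].

## Interface

Orientations are given as a rotation vector (axis times angle).
In Python, from bench import r gives the robot as it stands.
- The arm moves only by the tool drive_tool, never from a script. Its argument "series" is a list of rows, each a list of 7 numbers: the shift along the tool's x, y, z in mm, then the turn, a rotation vector about the tool's x, y, z in degrees, then the finger opening in mm, from 0 to 85.4. In form: [[tx, ty, tz, wx, wy, wz, grip], ...]. A call has 1 to 5 rows; each row is the pose to reach, as a shift and turn from the pose measured when the call began, along the tool's axes at that moment; what a row does not reach only later rows make up. A row lasts 1/10 s, in which the tool goes at most 50 mm and 8.59 degrees, less where a joint would pass 70% of its speed; a pose out of reach is approached as far as the arm can. A call with a gripper value outside its range is refused whole. The fingers move at their own pace and stop on an object; "squeeze" is the grip in N (left out, the last holds). Time passes only in rows, so rows that repeat a pose let the fingers close. It gives the time, the measured TCP pose, the force and the opening at its end, in the units of the state.
- r.get_obs(): the state, without advancing time (a new reading comes with each control period).
- r.grab_frame(name): name is "side" or "top"; returns a dict with "frame" (400x640x3 uint8, blue, green, red), "intrinsics" (3x3 intrinsics, pixels), "rvec" (rotation vector, rad) and "tvec" (3), from world to camera coordinates, as OpenCV has them. Camera axes: x right, y down, z forward; pixel columns grow to the right and rows downward; lengths in m; the calibration is good to about 2 mm. A picture is of the moment at which its call begins. There is no depth.
- r.hand_in(): hands the job in, once; it reports no verdict.
The state is a dict: "clock": time; "joints": joint angles; "qvel": joint speeds; "tau": joint torques, N m; "tcp_pos": TCP position; "orientation": TCP orientation; "contact_force": force on the tool from outside, world axes, zero at the start; "moment": the same for the moment, N m; "grip_width": finger opening in m.
Only numpy, scipy, OpenCV 4.12 (cv2) and the standard library are available. Lean on these libraries where they do the work, as an engineer would, in place of code of your own. Each camera call takes 0.05 s, during which the arm holds its last target.

## Working session

There is one attempt and no reset: what is moved stays moved. The work goes in short steps, Python scripts to look and compute and a tool call to move; the robot and the scene stay as the last step left them, time stands still between calls to the robot, and variables do not carry over. Pictures are saved under pics/ and viewed, and the job is handed in when it is done.

Besides the shell and the picture viewer there is one more tool, called by a JSON object that holds its "op" and its "data". drive_tool: Moves the arm, as the interface text tells. Its arguments: {"type":"object","properties":{"series":{"type":"array","items":{"type":"array","items":{"type":"number"}}},"squeeze":{"type":"number"}},"required":["series"]}

```bash
ls; mkdir -p pics; python3 - <<'E'
from bench import r
import cv2,pickle
o=r.get_obs(); print(o)
for n in ("side","top"):
    f=r.grab_frame(n); cv2.imwrite(f"pics/{n}0.png",f["frame"]); pickle.dump(f,open(f"{n}0.pkl","wb"))
    print(n,f["intrinsics"],f["rvec"],f["tvec"])
E
```

```text
pics
{'clock': 0.0, 'joints': array([-1.43207005,  0.47776186,  0.02234735,  1.55646929, -0.01148161,
        1.10928763, -0.08311819]), 'qvel': array([-0.00068179, -0.00074282,  0.00107424, -0.00148469,  0.00115701,
       -0.00109677, -0.00160613]), 'tau': array([ 1.85902776e-03, -5.96444857e+01,  1.60816435e+00, -2.81184822e+01,
        1.22769971e-02,  9.44226631e-03,  3.81025473e-05]), 'tcp_pos': array([0.16480034, 0.65395879, 0.23034398]), 'orientation': array([-1.56389573,  0.19386645, -0.19375763]), 'contact_force': array([-0.29555576, -0.52275947, -0.94819492]), 'moment': array([ 0.01360775, -0.0563623 , -0.00875922]), 'grip_width': 0.08513164533501374}
side [[363.28570782   0.         322.10736338]
 [  0.         363.28570782 200.56277686]
 [  0.           0.           1.        ]] [ 2.39831695 -0.08405762  0.05576802] [-0.47960474  0.15938858  0.98911827]
top [[512.88525219   0.         316.39947348]
 [  0.         512.88525219 196.20274896]
 [  0.           0.           1.        ]] [ 2.21503977 -2.15548436  0.12542679] [0.07428508 0.53540421 1.43482097]
```

View pics/side0.png

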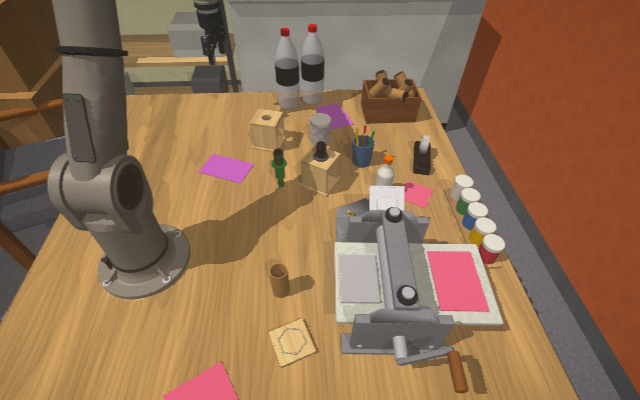

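View pics/top0.png

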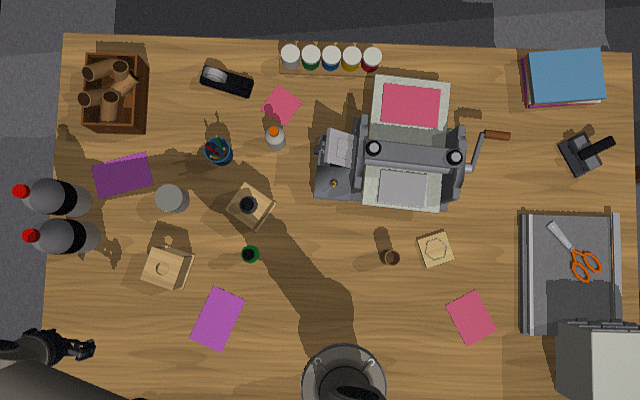

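```bash
cat > h.py <<'E'
import numpy as np,cv2,pickle
from scipy.spatial.transform import Rotation as R
def load(n): return pickle.load(open(n,'rb'))
def proj(f,P): return cv2.projectPoints(np.asarray(P,float).reshape(-1,3),f["rvec"],f["tvec"],f["intrinsics"],None)[0].reshape(-1,2)
def ray(f,uv):
    M=R.from_rotvec(np.ravel(f["rvec"])).as_matrix(); c=-M.T@np.ravel(f["tvec"])
    d=M.T@np.linalg.inv(f["intrinsics"])@np.array([uv[0],uv[1],1.]); return c,d/np.linalg.norm(d)
def atz(f,uv,z):
    c,d=ray(f,uv); return c+d*(z-c[2])/d[2]
def tri(fa,a,fb,b):
    c1,d1=ray(fa,a);c2,d2=ray(fb,b)
    s=np.linalg.lstsq(np.c_[d1,-d2],c2-c1,rcond=None)[0]
    p,q=c1+s[0]*d1,c2+s[1]*d2
    return (p+q)/2,np.linalg.norm(p-q)
def crop(f,x0,y0,w,h,k,name):
    cv2.imwrite(name,cv2.resize(f["frame"][y0:y0+h,x0:x0+w],None,fx=k,fy=k,interpolation=cv2.INTER_CUBIC))
E
python3 - <<'E'
from h import *
s,t=load('side0.pkl'),load('top0.pkl')
crop(t,300,60,200,150,4,'pics/t_press.png')
crop(s,320,150,200,150,4,'pics/s_press.png')
crop(t,215,120,100,75*2,4,'pics/t_gun.png')
crop(s,260,110,133,100,6,'pics/s_gun.png')
for uv in [(247,205)]: print(atz(t,uv,.16))
print(atz(t,(345,385),0))
for uv in [(250,254),(167,268)]: print(atz(t,uv,.1))
E
```

```text
[0.49292262 0.26915008 0.16      ]
[ 0.00713922 -0.00558662  0.        ]
[0.3669256  0.26295572 0.1       ]
[0.32459859 0.48007393 0.1       ]
```

View pics/t_press.png

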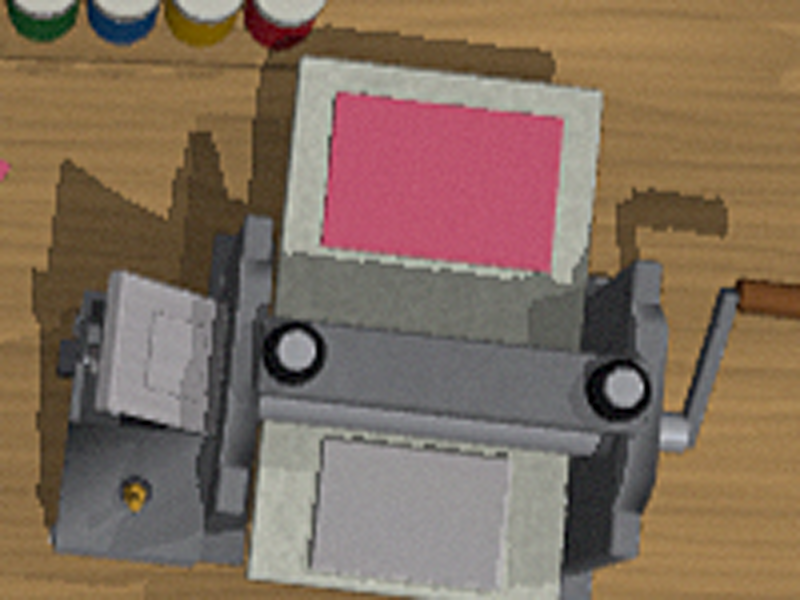

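View pics/s_press.png

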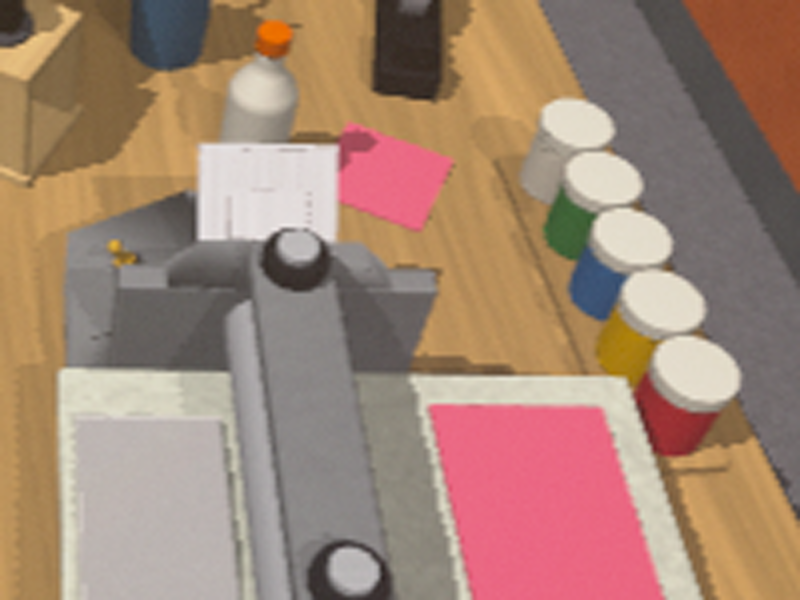

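View pics/t_gun.png

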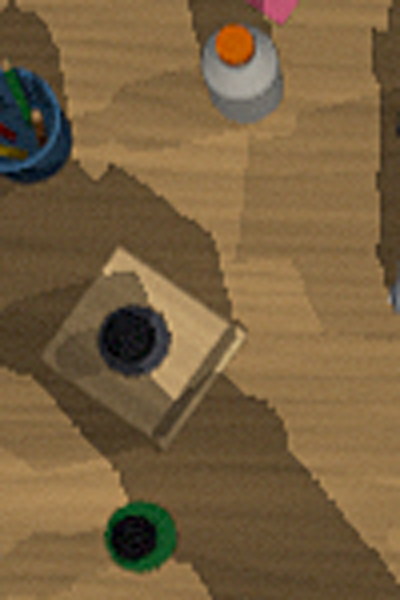

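View pics/s_gun.png

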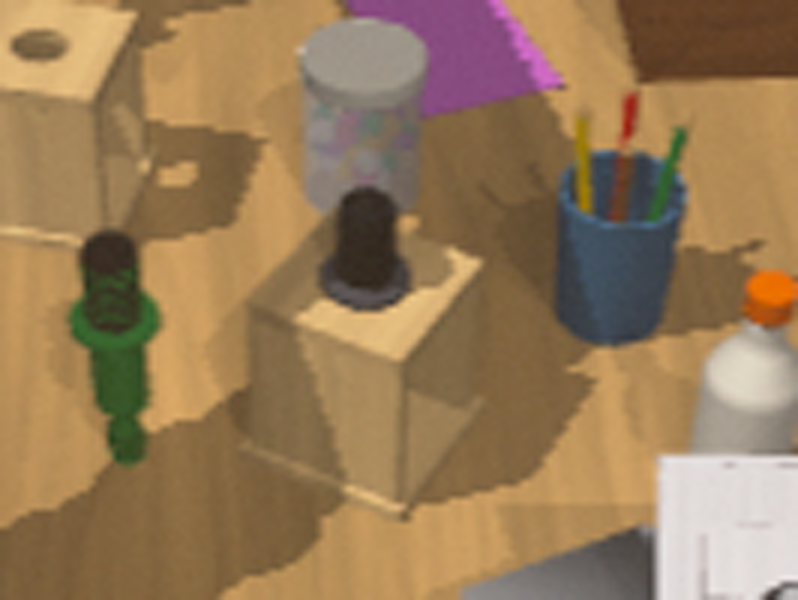

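```bash
python3 - <<'E'
from h import *
s,t=load('side0.pkl'),load('top0.pkl')
crop(t,305,120,80,90,8,'pics/t2.png'.replace('t2','t2'))
cv2.imwrite('pics/t2.png',cv2.resize(t['frame'][125:200,305:385],None,fx=8,fy=8,interpolation=cv2.INTER_CUBIC))
crop(s,330,180,100,65,8,'pics/s2.png')
E
```

```text
(no output)
```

View pics/t2.png

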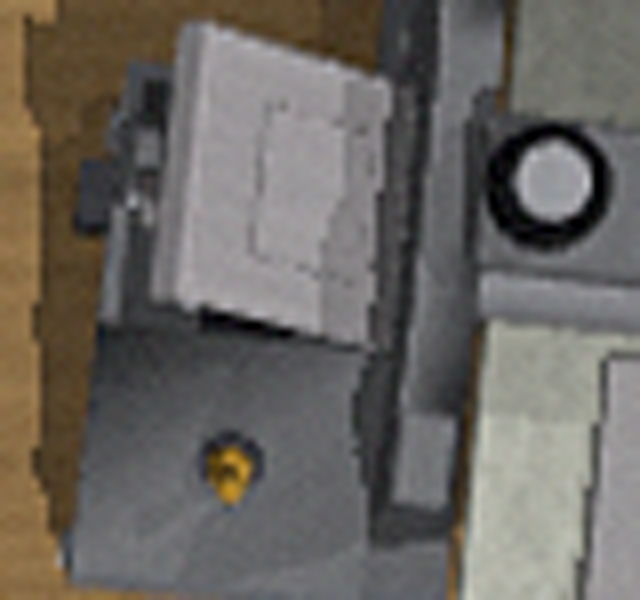

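View pics/s2.png

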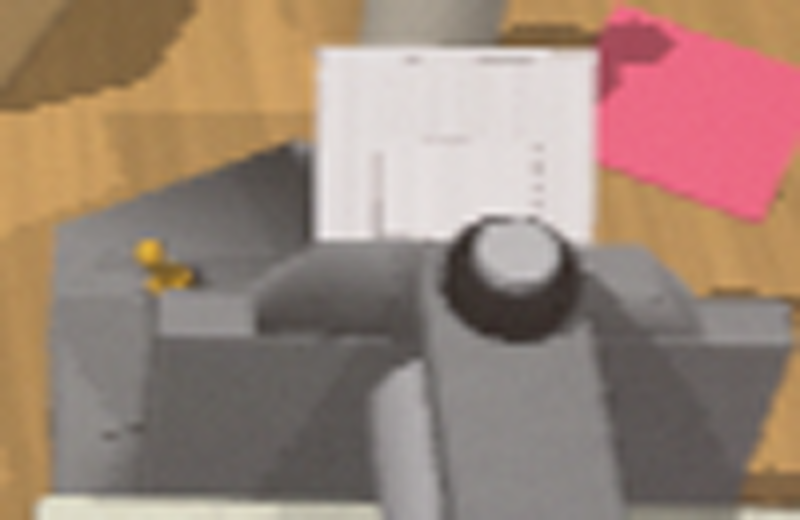

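```bash
cat > fit.py <<'E'
from h import *
from scipy.optimize import least_squares
s,t=load('side0.pkl'),load('top0.pkl')
T=lambda u,v:np.array([305+(u+.5)/8-.5,125+(v+.5)/8-.5])
S=lambda u,v:np.array([330+(u+.5)/8-.5,180+(v+.5)/8-.5])
def W(p,P):
    P=np.asarray(P,float)/1000; c,sn=np.cos(p[2]),np.sin(p[2])
    return np.array([p[0]+c*P[0]-sn*P[1],p[1]+sn*P[0]+c*P[1],P[2]])
n=np.array([-.5,0,np.sqrt(3)/2])
def nip(p,h):
    x,y=p[3]*1000,p[4]*1000
    return np.array([x,y,110+(x+10)*np.tan(np.pi/6)])+n*h
def cov(p,x,d,o=0): # o: outward offset from outer face
    th,yh=p[5],p[6]*1000; zh=113.5
    e=np.array([0,np.cos(th),np.sin(th)]); m=np.array([0,-np.sin(th),np.cos(th)])
    return np.array([35+x,yh,zh])+e*d+m*(2+o)
obs=[(t,T(68,580),lambda p:[-90,240,63.8]),(t,T(100,325),lambda p:[-10,240,110]),(t,T(365,350),lambda p:[-10,140,110]),
(s,S(55,228),lambda p:[-90,240,63.8]),(s,S(297,142),lambda p:[-10,240,110]),(s,S(52,293),lambda p:[-90,140,63.8]),
(t,T(230,490),lambda p:nip(p,22)),(s,S(150,252),lambda p:nip(p,22)),(t,T(230,460),lambda p:nip(p,5)),(s,S(178,280),lambda p:nip(p,5)),
(t,T(207,26),lambda p:cov(p,45,96)),(t,T(180,305),lambda p:cov(p,-45,96)),
(s,S(316,48),lambda p:cov(p,-45,96)),(s,S(597,48),lambda p:cov(p,45,96)),
(t,T(393,85),lambda p:cov(p,45,2)),(t,T(362,348),lambda p:cov(p,-45,2))]
def res(p): return np.concatenate([proj(f,W(p,g(p)))[0]-o for f,o,g in obs])
if __name__=="__main__":
    q=least_squares(res,[.6,-.1,-.1,-.05,.19,.9,.144],loss='soft_l1'); p=q.x
    np.save('p.npy',p); print(p.round(4)); print(q.fun.reshape(-1,2).round(1).tolist())
    tip=W(p,nip(p,27)); print('tip',tip,'foot',W(p,nip(p,0)))
    print('push',W(p,cov(p,0,75)),'shut',W([*p[:5],0,p[6]],cov([*p[:5],0,p[6]],0,75)))
    print('ball tri',tri(t,T(230,490),s,S(150,252)),W(p,nip(p,22)))
    # overlay
    for f,nm in((t,'t'),(s,'s')):
        im=cv2.resize(f['frame'],None,fx=4,fy=4,interpolation=cv2.INTER_CUBIC)
        def L(a,b,c): 
            q=proj(f,[W(p,a),W(p,b)]); q=((q+.5)*4).astype(int); cv2.line(im,q[0].tolist(),q[1].tolist(),c,1)
        for a,b in [((-90,140,63.8),(-90,240,63.8)),((-90,240,63.8),(-10,240,110)),((-10,240,110),(80,240,110)),((-10,240,110),(-10,140,110)),((-90,140,63.8),(-10,140,110)),((35,-130,204),(35,130,204)),((-100,130,172),(100,130,172)),((-100,-130,172),(100,-130,172)),((-90,240,0),(80,240,0)),((-90,140,0),(-90,240,0))]: L(a,b,(0,255,0))
        for a,b in [((45,0),(45,96)),((45,96),(-45,96)),((-45,96),(-45,0)),((-45,0),(45,0)),((-5,75),(5,75))]: L(cov(p,*a),cov(p,*b),(0,0,255))
        L(nip(p,0),nip(p,27),(255,0,255))
        u=proj(f,W(p,[0,200,100]))[0]*4; x0,y0=int(u[0]-250),int(u[1]-250)
        x0=max(x0,0);y0=max(y0,0); cv2.imwrite(f'pics/ov_{nm}.png',im[y0:y0+500,x0:x0+600])
E
python3 fit.py
```

```text
[ 0.6006 -0.1465 -0.0737 -0.0482  0.1887  0.7753  0.1469]
[[-0.2, -0.6], [-0.9, 0.2], [2.9, 0.9], [-0.1, -0.8], [-0.9, -0.8], [1.3, 19.0], [-0.0, -0.2], [0.7, -0.0], [-0.0, 1.0], [-0.1, 0.0], [-0.1, -0.2], [-0.1, -0.5], [0.5, -0.8], [0.1, -0.5], [0.2, 0.5], [1.0, 0.6]]
tip [0.55291046 0.04626176 0.11129905] foot [0.56637386 0.04526837 0.08791636]
push [0.65015881 0.04945158 0.16742258] shut [0.651839   0.07222307 0.1155    ]
ball tri (array([0.55414582, 0.04602379, 0.10704014]), np.float64(0.0013105467222675772)) [0.55540368 0.0460778  0.10696892]
```

```bash
sed -i 's/(s,S(52,293),lambda p:\[-90,140,63.8\]),//; s/(t,T(365,350),lambda p:\[-10,140,110\]),//' fit.py; python3 fit.py
```

```text
[ 0.6008 -0.1486 -0.0725 -0.0483  0.1909  0.7744  0.1489]
[[0.6, -0.5], [-0.1, 0.3], [-0.1, -0.2], [-0.8, -0.2], [-0.0, -0.2], [0.7, -0.0], [-0.0, 1.0], [-0.1, 0.0], [-0.1, -0.2], [-0.1, -0.5], [0.6, -0.8], [0.1, -0.5], [0.2, 0.5], [1.0, 0.5]]
tip [0.55292148 0.04626714 0.11125268] foot [0.56638597 0.04528861 0.08786999]
push [0.65023877 0.04945408 0.16737586] shut [0.65189033 0.07217928 0.1155    ]
ball tri (array([0.55414582, 0.04602379, 0.10704014]), np.float64(0.0013105467222675772)) [0.5554149  0.04608593 0.10692255]
```

View pics/ov_t.png

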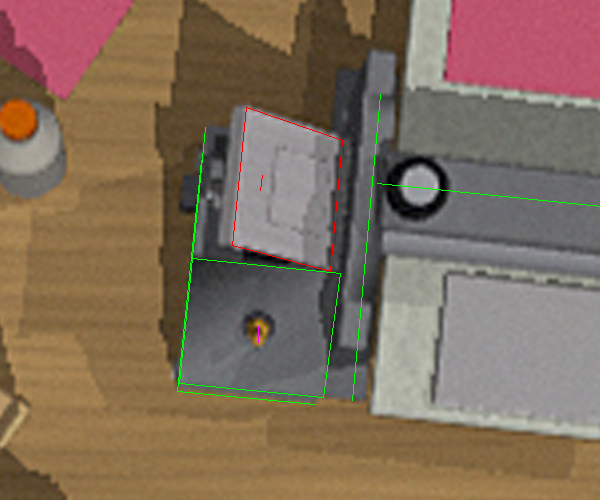

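View pics/ov_s.png

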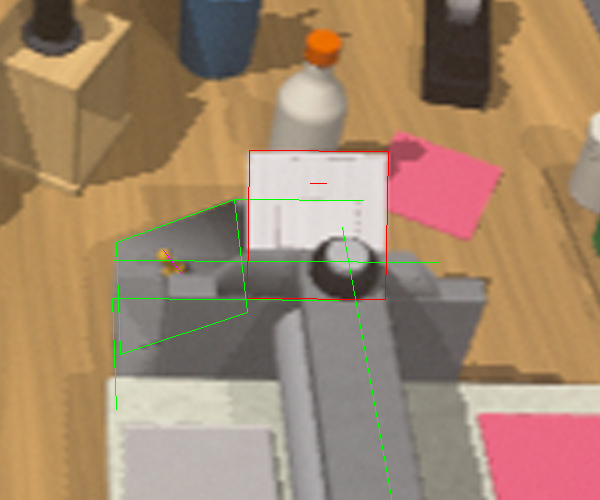

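```bash
cat >> h.py <<'E'
def tool(o): return R.from_rotvec(o['orientation'])
def show(o):
    print('t',round(o['clock'],2),'tcp',(o['tcp_pos']*1000).round(1),'F',o['contact_force'].round(1),'M',o['moment'].round(2),'w',round(o['grip_width']*1000,1),'q',o['joints'].round(3)); print(tool(o).as_matrix().round(3).tolist())
def shift(o,P): return tool(o).inv().apply(np.asarray(P)-o['tcp_pos'])*1000
def turn(o,Rt): return np.degrees((tool(o).inv()*R.from_matrix(Rt)).as_rotvec())
E
python3 - <<'E'
from h import *
from bench import r
o=r.get_obs(); show(o)
t,s=load('top0.pkl'),load('side0.pkl')
for uv in [(373.6,148.2),(455.7,157.3)]: print(atz(t,uv,.204))
a,b=atz(t,(373.6,148.2),.204),atz(t,(455.7,157.3),.204); d=a-b; print('yaw',np.arctan2(-d[0],d[1]))
# gun: top of grip in both views
tt=(215+131/4,120+338/4); print('gun rear top',atz(t,tt,.160), 'collar', atz(t,(215+134/4,120+341/4),.115))
for uv in [(260+367/6,110+203/6)]: print('side',uv,atz(s,uv,.160))
print('side collar',atz(s,(260+365/6,110+275/6),.115))
print('glue',atz(t,(274,130),.15),'mug',atz(t,(218,151),.1),'jar',atz(t,(172,198),.099))
E
```

```text
t 0.1 tcp [164.8 654.  230.4] F [ 0.1 -0.3 -0.3] M [-0.02 -0.01 -0.05] w 85.5 q [-1.432  0.478  0.022  1.556 -0.011  1.109 -0.083]
[[0.97, -0.0, 0.244], [-0.244, -0.002, 0.97], [0.0, -1.0, -0.002]]
[ 0.64199817 -0.04805427  0.204     ]
[ 0.62511128 -0.25620639  0.204     ]
yaw -0.08095039156254515
gun rear top [0.49426063 0.26728301 0.16      ] collar [0.49556735 0.2702376  0.115     ]
side (321.1666666666667, 143.83333333333334) [0.49625465 0.26942287 0.16      ]
side collar [0.49574569 0.26743296 0.115     ]
glue [0.6925854 0.2073142 0.15     ] mug [0.6412313  0.35965547 0.1       ] jar [0.51043564 0.47679672 0.099     ]
```

Look-alikes: the dark gun in a stand at top px (247,205), the green gun at (250,254), and an empty stand at (167,268). I choose the dark gun at (247,205): its stand is the one farthest right (y≈0.27), and the crop confirms a black grip and grey collar. I'll push the cover first, moving over it with the fingers shut.

{"op": "drive_tool", "data": {"series": [[200, -10, -152, 0, 0, 0, 0], [250, -10, -190, 0, 0, 0, 0], [250, -10, -190, 0, 0, 0, 0], [250, -10, -190, 0, 0, 0, 0], [250, -10, -190, 0, 0, 0, 0]], "squeeze": 60}}

```text
clock: 0.6
tcp_pos: [0.3215, 0.4571, 0.2387]
orientation: [-1.564, 0.194, -0.194]
contact_force: [0.1, 0.0, -0.1]
grip_width: 0.0122
```

{"op": "drive_tool", "data": {"series": [[418, -5, -315, 0, 0, 0, 0], [418, -5, -315, 0, 0, 0, 0], [418, -5, -315, 0, 0, 0, 0], [418, -5, -315, 0, 0, 0, 0], [418, -5, -315, 0, 0, 0, 0]]}}

```text
clock: 1.1
tcp_pos: [0.478, 0.2624, 0.2414]
orientation: [-1.564, 0.194, -0.193]
contact_force: [1.0, 0.4, 0.2]
grip_width: -0.0001
```

```bash
python3 - <<'E'
from h import *
from bench import r
o=r.get_obs(); show(o); print(shift(o,[.650,.050,.24]))
pickle.dump(o,open('o1.pkl','wb'))
E
```

```text
t 1.1 tcp [478.  262.4 241.4] F [1.  0.4 0.2] M [ 0.05 -0.08 -0.02] w -0.1 q [-0.798  0.255  0.217  1.867 -0.062  1.028  0.768]
[[0.97, -0.001, 0.244], [-0.244, -0.002, 0.97], [-0.0, -1.0, -0.002]]
[ 218.65368431    1.72186989 -164.03550448]
```

{"op": "drive_tool", "data": {"series": [[219, 0, -164, 0, 0, 0, 0], [219, 0, -164, 0, 0, 0, 0], [219, 0, -164, 0, 0, 0, 0], [219, 0, -164, 0, 0, 0, 0], [219, 0, -164, 0, 0, 0, 0]]}}

```text
clock: 1.6
tcp_pos: [0.6351, 0.0682, 0.2414]
orientation: [-1.564, 0.194, -0.192]
contact_force: [0.9, 1.0, -0.0]
grip_width: -0.0001
```

{"op": "drive_tool", "data": {"series": [[27, 20, -20, 0, 0, 0, 0], [27, 20, -20, 0, 0, 0, 0], [27, 20, -20, 0, 0, 0, 0]]}}

```text
clock: 1.9
tcp_pos: [0.6559, 0.0413, 0.2202]
orientation: [-1.565, 0.197, -0.192]
contact_force: [0.2, 0.5, 1.4]
grip_width: -0.0001
```

```bash
python3 - <<'E'
from h import *
from bench import r
o=r.get_obs(); show(o); print(shift(o,[.650,.050,.20]))
pickle.dump(o,open('o2.pkl','wb'))
for n in ("side","top"):
    f=r.grab_frame(n); pickle.dump(f,open(f"{n}1.pkl","wb"))
    crop(f,300 if n=='top' else 320,90,120,110,5,f'pics/{n}1.png')
E
```

```text
t 1.9 tcp [655.9  41.3 220.2] F [0.2 0.5 1.4] M [0.01 0.   0.05] w -0.1 q [-0.387  0.472  0.319  1.626 -0.161  1.074  1.3  ]
[[0.969, -0.004, 0.246], [-0.246, -0.003, 0.969], [-0.003, -1.0, -0.003]]
[-7.80729137 20.1962792   7.06962337]
```

View pics/top1.png

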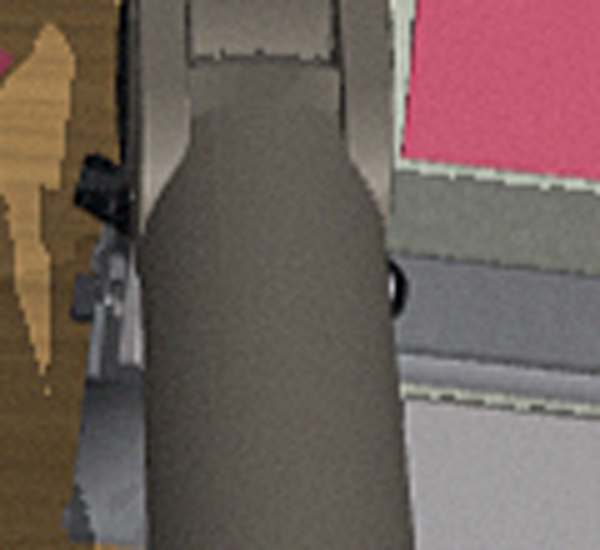

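View pics/side1.png

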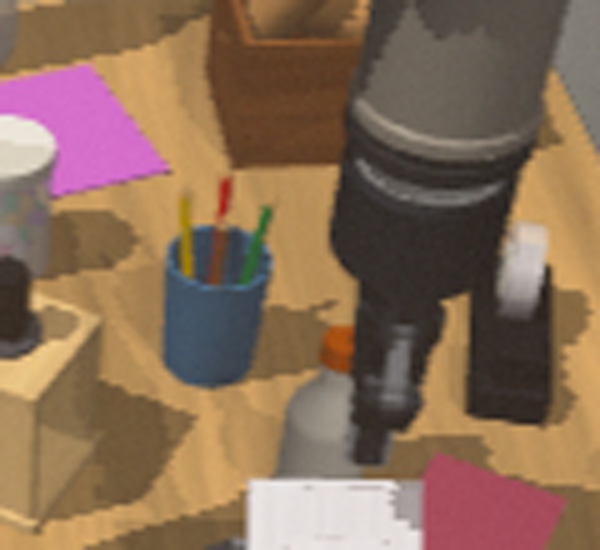

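```bash
python3 - <<'E'
from fit import *
from bench import r
p=np.load('p.npy'); o=r.get_obs()
for th in (.775,.65,.5,.35,.2,.1,.05,0):
    q=p.copy(); q[5]=th; w=W(q,cov(q,0,76)); print(th,w.round(4),shift(o,w).round(1))
E
```

```text
0.775 [0.6503 0.0501 0.1681] [-6.9 53.3  4.9]
0.65 [0.6508 0.0565 0.1611] [-8.  60.3 11.2]
0.5 [0.6512 0.0629 0.1517] [-9.1 69.7 17.6]
0.35 [0.6516 0.0679 0.1414] [-9.9 79.9 22.5]
0.2 [0.6518 0.0713 0.1306] [-10.5  90.8  25.8]
0.1 [0.6519 0.0726 0.1231] [-10.7  98.3  27.1]
0.05 [0.6519 0.073  0.1193] [-10.7 102.1  27.5]
0 [0.652  0.0732 0.1155] [-10.8 105.9  27.7]
```

{"op": "drive_tool", "data": {"series": [[-7, 30, 5, 0, 0, 0, 0], [-7, 50, 6, 0, 0, 0, 0], [-8, 58, 11, 0, 0, 0, 0], [-9, 68, 17, 0, 0, 0, 0], [-10, 79, 22, 0, 0, 0, 0]]}}

```text
clock: 2.5
tcp_pos: [0.652, 0.0689, 0.143]
orientation: [-1.563, 0.191, -0.191]
contact_force: [-1.1, -0.1, 0.0]
grip_width: -0.0003
```

```bash
python3 - <<'E'
from fit import *
from bench import r
p=np.load('p.npy'); o=r.get_obs(); show(o)
for th in (.5,.35,.2,.1,.05,0):
    q=p.copy(); q[5]=th; w=W(q,cov(q,0,76)); print(th,w.round(4),shift(o,w).round(1))
E
```

```text
t 2.5 tcp [652.   68.9 143. ] F [-1.1 -0.1  0. ] M [-0.13  0.09 -0.02] w -0.3 q [-0.408  0.546  0.291  1.699 -0.187  0.924  1.284]
[[0.971, 0.0, 0.241], [-0.241, -0.0, 0.971], [0.0, -1.0, -0.0]]
0.5 [0.6512 0.0629 0.1517] [ 0.6 -8.7 -6. ]
0.35 [0.6516 0.0679 0.1414] [-0.2  1.5 -1.1]
0.2 [0.6518 0.0713 0.1306] [-0.8 12.4  2.2]
0.1 [0.6519 0.0726 0.1231] [-1.  19.9  3.5]
0.05 [0.6519 0.073  0.1193] [-1.1 23.7  3.9]
0 [0.652  0.0732 0.1155] [-1.1 27.5  4.1]
```

{"op": "drive_tool", "data": {"series": [[0, 10, 2, 0, 0, 0, 0], [-1, 18, 3, 0, 0, 0, 0], [-1, 24, 4, 0, 0, 0, 0], [-1, 28, 4, 0, 0, 0, 0], [-1, 30, 4, 0, 0, 0, 0]]}}

```text
clock: 3.0
tcp_pos: [0.6528, 0.0736, 0.1152]
orientation: [-1.561, 0.19, -0.192]
contact_force: [-9.8, 1.2, 28.5]
grip_width: 0.0004
```

```bash
python3 - <<'E'
from fit import *
from bench import r
o=r.get_obs(); show(o)
f=r.grab_frame('side'); crop(f,320,150,120,100,5,'pics/side2.png')
E
```

```text
t 3.0 tcp [652.8  73.6 115.2] F [-9.8  1.2 28.5] M [ 0.24  2.19 -0.01] w 0.4 q [-0.406  0.58   0.28   1.715 -0.2    0.874  1.287]
[[0.971, 0.001, 0.241], [-0.241, 0.001, 0.971], [0.001, -1.0, 0.001]]
```

View pics/side2.png

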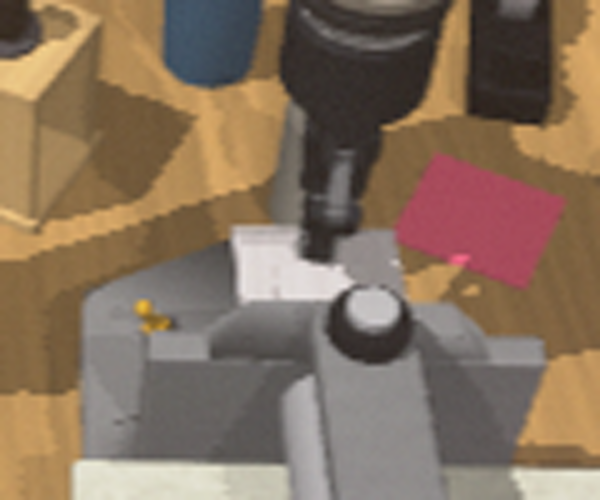

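{"op": "drive_tool", "data": {"series": [[0, -50, 0, 0, 0, 0, 0], [0, -100, 0, 0, 0, 0, 0], [-30, -140, 25, 0, 0, 0, 20], [-70, -150, 55, 0, 0, 0, 60], [-110, -150, 85, 0, 0, 0, 80]]}}

```text
clock: 3.55
tcp_pos: [0.5716, 0.1772, 0.2679]
orientation: [-1.558, 0.189, -0.198]
contact_force: [-1.2, -0.3, -0.5]
grip_width: 0.043
```

```bash
python3 - <<'E'
from fit import *
from bench import r
o=r.get_obs(); show(o); print(shift(o,[.4955,.2685,.25]))
E
```

```text
t 3.55 tcp [571.6 177.2 267.9] F [-1.2 -0.3 -0.5] M [ 0.13 -0.05  0.06] w 43.0 q [-0.636  0.32   0.295  1.725 -0.104  1.105  1.015]
[[0.97, 0.006, 0.244], [-0.244, 0.003, 0.97], [0.005, -1.0, 0.005]]
[-96.15899688  17.67693857  69.90376737]
```

{"op": "drive_tool", "data": {"series": [[-48, 5, 35, 0, 0, 0, 85], [-90, 10, 66, 0, 0, 0, 85], [-96, 18, 70, 0, 0, 0, 85], [-96, 18, 70, 0, 0, 0, 85]]}}

```text
clock: 3.95
tcp_pos: [0.4925, 0.2716, 0.2484]
orientation: [-1.559, 0.186, -0.191]
contact_force: [0.1, 0.5, 0.1]
grip_width: 0.0852
```

```bash
python3 - <<'E'
from fit import *
from bench import r
o=r.get_obs(); show(o); print(shift(o,[.4955,.2685,.20]))
f=r.grab_frame('side'); crop(f,250,60,200,170,4,'pics/side3.png'); pickle.dump(f,open('side3.pkl','wb'))
print(proj(f,[o['tcp_pos'],[.4955,.2685,.16]]))
f=r.grab_frame('top'); pickle.dump(f,open('top3.pkl','wb')); crop(f,200,100,200,150,4,'pics/top3.png')
E
```

```text
t 3.95 tcp [492.5 271.6 248.4] F [0.1 0.5 0.1] M [ 0.01  0.02 -0.04] w 85.2 q [-0.81   0.274  0.238  1.826 -0.075  1.045  0.788]
[[0.971, 0.003, 0.237], [-0.237, 0.003, 0.971], [0.003, -1.0, 0.004]]
[ 3.57426858 48.3690896  -2.49621001]
[[320.22334386 118.50347661]
 [320.93753956 144.03726438]]
```

View pics/side3.png

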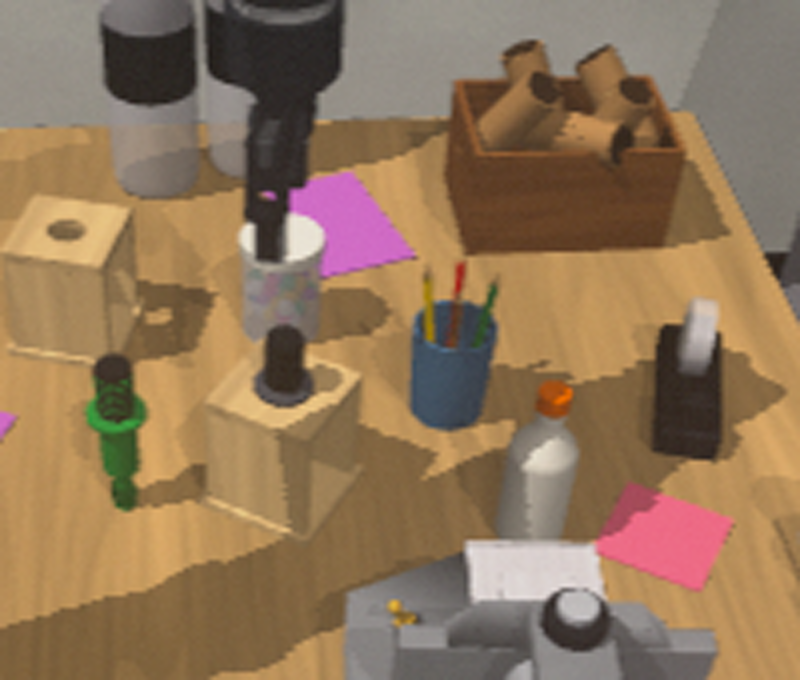

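View pics/top3.png

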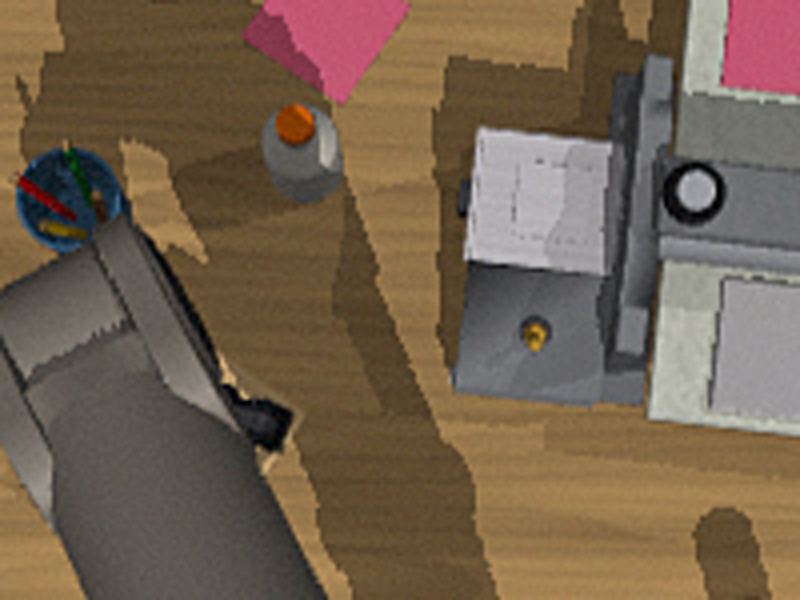

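```bash
cat > kin.py <<'E'
from h import *
from scipy.optimize import least_squares
def E(ax,a): return R.from_euler(ax,a).as_matrix()
def fk(q,k):
    a,h,L1,L2,Lt,b,e1,e2=k[:8]
    p=np.zeros(3); M=E('z',q[0]+a); p=p+M@[0,0,h]
    M=M@E('y',q[1])@E('z',q[2]); p=p+M@[e1,0,L1]
    M=M@E('y',q[3])@E('z',q[4]); p=p+M@[e2,0,L2]
    M=M@E('y',q[5])@E('z',q[6]+b); p=p+M@[0,0,Lt]
    # flange z = tool y ; flange x = tool x  -> tool = flange*C
    C=np.array([[1,0,0],[0,0,-1],[0,1,0.]])
    return p,M@C
D=[([-1.43207005,0.47776186,0.02234735,1.55646929,-0.01148161,1.10928763,-0.08311819],[164.8,654,230.4],[-1.564,.194,-.194]),
([-0.798,0.255,0.217,1.867,-0.062,1.028,0.768],[478,262.4,241.4],[-1.564,.194,-.193]),
([-0.387,0.472,0.319,1.626,-0.161,1.074,1.3],[655.9,41.3,220.2],[-1.565,.197,-.192]),
([-0.408,0.546,0.291,1.699,-0.187,0.924,1.284],[652,68.9,143],[-1.563,.191,-.191]),
([-0.636,0.32,0.295,1.725,-0.104,1.105,1.015],[571.6,177.2,267.9],[-1.558,.189,-.198]),
([-0.81,0.274,0.238,1.826,-0.075,1.045,0.788],[492.5,271.6,248.4],[-1.559,.186,-.191])]
def res(k):
    o=[]
    for q,p,rv in D:
        P,M=fk(q,k); o+=list((P-np.array(p)/1000)*10); o+=list((R.from_matrix(M).inv()*R.from_rotvec(rv)).as_rotvec())
    return np.array(o)
if __name__=="__main__":
    best=None
    for a in np.arange(-3,3.2,.5):
        for b in np.arange(-3,3.2,1):
            q=least_squares(res,[a,.36,.45,.45,.3,b,0,0])
            if best is None or q.cost<best.cost: best=q
    print(best.cost,best.x.round(4)); print(best.fun.reshape(-1,6).round(3)); np.save('k.npy',best.x)
E
python3 kin.py
```

```text
56.13072402395441 [ 0.7818 21.4196  0.3499 -1.3111 23.3613  2.843   0.6283 -1.6449]
[[ 2.680e-01 -7.971e+00 -9.280e-01 -3.000e-03  3.000e-03 -2.000e-03]
 [-1.031e+00 -1.807e+00  8.690e-01 -2.000e-03  3.000e-03 -2.000e-03]
 [-4.546e+00  1.234e+00 -4.890e-01 -1.000e-03  5.000e-03 -1.000e-03]
 [-1.194e+00  3.262e+00  4.500e-02 -1.000e-03 -4.000e-03 -1.000e-03]
 [-1.685e+00 -6.090e-01 -1.050e-01  2.000e-03  3.000e-03  1.000e-03]
 [ 6.200e-02 -2.149e+00  6.090e-01  3.000e-03 -1.100e-02  2.000e-03]]
```

```bash
cat > kin2.py <<'E'
from kin import *
import kin,itertools
def fks(q,k,s): return fk(np.array(q)*s,k)
def res2(k,s,D):
    o=[]
    for q,p,rv in D:
        P,M=fks(q,k,s); o+=list((P-np.array(p)/1000)*10); o+=list((R.from_matrix(M).inv()*R.from_rotvec(rv)).as_rotvec())
    return np.array(o)
if __name__=="__main__":
    L=[]
    for s in itertools.product([1,-1],repeat=7):
        if s[1]<0: continue
        for a in (-2,0,2):
          for b in (-2,0,2):
            q=least_squares(res2,[a,.36,.45,.45,.3,b,0,0],args=(np.array(s),D),max_nfev=60); L.append((q.cost,s,q.x))
    L.sort(key=lambda z:z[0])
    for l in L[:6]: print(l[0],l[1],l[2].round(4))
    np.savez('k.npz',k=L[0][2],s=L[0][1])
E
time python3 kin2.py
```

```text
0.009477411869042808 (-1, 1, -1, 1, -1, 1, -1) [-0.0982  0.3492  0.5388  0.4728  0.392  -1.6689  0.0028 -0.0109]
0.009477411869042872 (-1, 1, -1, 1, -1, 1, -1) [-0.0982  0.3492  0.5388  0.4728  0.392  -1.6689  0.0028 -0.0109]
0.00947741186904308 (-1, 1, -1, 1, -1, 1, -1) [-9.8200e-02  3.4920e-01  5.3880e-01  4.7280e-01  3.9200e-01  4.6142e+00
  2.8000e-03 -1.0900e-02]
0.009477411869043119 (-1, 1, -1, 1, -1, 1, -1) [-9.8200e-02  3.4920e-01  5.3880e-01  4.7280e-01  3.9200e-01  4.6142e+00
  2.8000e-03 -1.0900e-02]
0.009477411869043134 (-1, 1, -1, 1, -1, 1, -1) [-0.0982  0.3492  0.5388  0.4728  0.392  -1.6689  0.0028 -0.0109]
0.009477411869043502 (-1, 1, -1, 1, -1, 1, -1) [-0.0982  0.3492  0.5388  0.4728  0.392  -1.6689  0.0028 -0.0109]
real	6m53.374s
user	6m37.498s
sys	0m0.234s
```

```bash
cat > kin3.py <<'E'
from h import *
from scipy.optimize import least_squares
import itertools
def E(ax,a): return R.from_euler(ax,a).as_matrix()
S=np.array([-1,1,-1,1,-1,1,-1])
C=np.array([[1,0,0],[0,0,-1],[0,1,0.]])
def fk(q,k):
    a,h,L1,L2,Lt,b,e1,e2,y1,y2,y3=k; q=np.asarray(q)*S
    M=E('z',q[0]+a); p=M@[0,0,h]
    M=M@E('y',q[1]); p=p+M@[0,y1,0]; M=M@E('z',q[2]); p=p+M@[e1,0,L1]
    M=M@E('y',q[3]); p=p+M@[0,y2,0]; M=M@E('z',q[4]); p=p+M@[e2,0,L2]
    M=M@E('y',q[5]); p=p+M@[0,y3,0]; M=M@E('z',q[6]+b); p=p+M@[0,0,Lt]
    return p,M@C
def res(k,D):
    o=[]
    for q,p,rv in D:
        P,M=fk(q,k); o+=list((P-np.array(p)/1000)*10); o+=list((R.from_matrix(M).inv()*R.from_rotvec(rv)).as_rotvec())
    return np.array(o+list(.02*np.array([k[0],k[6],k[7],k[8],k[9],k[10],k[5]+np.pi/2])))
if __name__=="__main__":
    from kin import D
    q=least_squares(res,[0,.35,.5388,.4728,.392,-np.pi/2,0,0,0,0,0],args=(D,)); print(q.cost,q.x.round(4)); print(q.fun[:36].reshape(-1,6).round(3)); np.save('k3.npy',q.x)
E
python3 kin3.py
```

```text
2.3281632566508495e-05 [-6.0000e-04  2.8300e-01  5.4200e-01  4.7290e-01  3.2280e-01 -1.5714e+00
 -3.0000e-04  3.0000e-04 -3.0400e-02 -3.1400e-02 -2.0000e-04]
[[ 0.002 -0.    -0.    -0.     0.    -0.   ]
 [ 0.001 -0.001 -0.002  0.    -0.001  0.   ]
 [-0.     0.004  0.    -0.    -0.    -0.001]
 [-0.    -0.003  0.    -0.     0.     0.   ]
 [-0.001 -0.    -0.001 -0.    -0.    -0.   ]
 [ 0.     0.002  0.002 -0.001  0.001  0.   ]]
```

```bash
cat > ik.py <<'E'
from kin3 import *
k=np.load('k3.npy')
lo=np.array([-2.96,-.34,-1.41,.24,-1.37,.17,-2.96]);hi=np.array([2.96,2.1,1.46,2.44,4.51,1.92,2.96])
def solve(pos,n,q0,psi=None,zc=None,m=.05,wt=.01):
    # tool y = -n ; free yaw unless zc (tool z axis) given
    def f(q):
        P,M=fk(q,k); e=list((P-pos)*20)+list((M[:,1]+n)*5)
        if zc is not None: e.append((M[:,0]@zc)*5)
        return np.array(e+list(wt*(q-q0)))
    q=least_squares(f,np.clip(q0,lo+m+.001,hi-m-.001),bounds=(lo+m,hi-m)); P,M=fk(q.x,k)
    return q.x,np.linalg.norm(P-pos)*1000,np.degrees(np.arccos(np.clip(-M[:,1]@n,-1,1))),M
if __name__=="__main__":
    from fit import W,nip
    p=np.load('p.npy'); tip=W(p,nip(p,27)); n=tip-W(p,nip(p,0)); n/=np.linalg.norm(n); print(tip,n)
    q0=np.array([-0.81,0.274,0.238,1.826,-0.075,1.045,0.788])
    rng=np.random.default_rng(0)
    for h in (.146,.086,.076):
        sols=[]
        for i in range(40):
            qs=q0+rng.normal(0,.6,7)*(i>0)
            x,e,a,M=solve(tip+n*h,n,qs,wt=.001)
            mar=np.minimum(x-lo,hi-x).min()
            if e<.5 and a<.3: sols.append((np.linalg.norm(x-q0),x.round(2),round(mar,2),M[:,2].round(2)))
        sols.sort(key=lambda z:z[0]); print(h,len(sols))
        for l in sols[:6]: print(l)
E
python3 ik.py
```

```text
[0.55292148 0.04626714 0.11125268] [-0.49868479  0.03624202  0.8660254 ]
0.146 40
(np.float64(1.109593791634762), array([-0.64, -0.1 ,  0.24,  2.36,  0.59,  0.46,  0.79]), np.float64(0.08), array([-0.07,  0.99, -0.08]))
(np.float64(1.138040987146733), array([-0.49, -0.08,  0.1 ,  2.36,  0.56,  0.45,  0.92]), np.float64(0.08), array([-0.16,  0.98, -0.13]))
(np.float64(1.1515337823397338), array([-0.64, -0.1 ,  0.24,  2.36,  0.59,  0.46,  1.1 ]), np.float64(0.08), array([-0.33,  0.92, -0.23]))
(np.float64(1.1534921685813475), array([-0.8 , -0.11,  0.39,  2.37,  0.63,  0.48,  1.  ]), np.float64(0.07), array([-0.28,  0.94, -0.2 ]))
(np.float64(1.1860902526977442), array([-0.35, -0.07, -0.03,  2.35,  0.54,  0.44,  0.78]), np.float64(0.09), array([-0.02,  1.  , -0.05]))
(np.float64(1.1881757780573592), array([-0.5 , -0.08,  0.1 ,  2.36,  0.56,  0.45,  1.16]), np.float64(0.08), array([-0.35,  0.9 , -0.24]))
0.086 40
(np.float64(1.2384685377273896), array([-0.72,  0.06,  0.39,  2.38,  0.68,  0.28,  0.79]), np.float64(0.06), array([-0.14,  0.98, -0.12]))
(np.float64(1.2577854772781971), array
[... 792 characters left out ...]
0.12]))
(np.float64(1.2666480478732958), array([-0.75,  0.09,  0.43,  2.38,  0.69,  0.25,  0.87]), np.float64(0.06), array([-0.22,  0.96, -0.16]))
(np.float64(1.270431544537964), array([-0.69,  0.09,  0.37,  2.37,  0.71,  0.25,  0.89]), np.float64(0.07), array([-0.25,  0.95, -0.18]))
(np.float64(1.2765633725585028), array([-0.86,  0.09,  0.55,  2.38,  0.65,  0.24,  0.88]), np.float64(0.06), array([-0.19,  0.97, -0.15]))
(np.float64(1.2932262923136584), array([-0.9 ,  0.09,  0.6 ,  2.38,  0.63,  0.23,  0.61]), np.float64(0.06), array([ 0.06,  1.  , -0.01]))
(np.float64(1.294255654711022), array([-0.95,  0.1 ,  0.66,  2.39,  0.61,  0.23,  0.8 ]), np.float64(0.05), array([-0.08,  0.99, -0.09]))
```

{"op": "drive_tool", "data": {"series": [[3.5, 40, -2.5, 0, 0, 0, 85], [3.5, 80, -2.5, 0, 0, 0, 85], [3.5, 105, -2.5, 0, 0, 0, 85], [3.5, 120, -2.5, 0, 0, 0, 85], [3.5, 125, -2.5, 0, 0, 0, 85]]}}

```text
clock: 4.55
tcp_pos: [0.5, 0.2625, 0.1229]
orientation: [-1.561, 0.192, -0.199]
contact_force: [0.3, -0.6, -0.8]
grip_width: 0.0851
```

```bash
python3 - <<'E'
from fit import *
from bench import r
o=r.get_obs(); show(o); print(shift(o,[.4955,.2685,.119]),turn(o,np.c_[[.971,-.238,0],[0,0,-1],[.238,.971,0]]))
f=r.grab_frame('side'); crop(f,270,90,100,100,6,'pics/side4.png'); pickle.dump(f,open('side4.pkl','wb'))
E
```

```text
t 4.55 tcp [500.  262.5 122.9] F [ 0.3 -0.6 -0.8] M [0.04 0.01 0.03] w 85.1 q [-0.767  0.429  0.218  1.935 -0.124  0.786  0.84 ]
[[0.969, 0.005, 0.247], [-0.247, -0.0, 0.969], [0.005, -1.0, 0.001]]
[-5.88490826  3.91518652  4.67768705] [-0.06353988 -0.51551357  0.26740657]
```

View pics/side4.png

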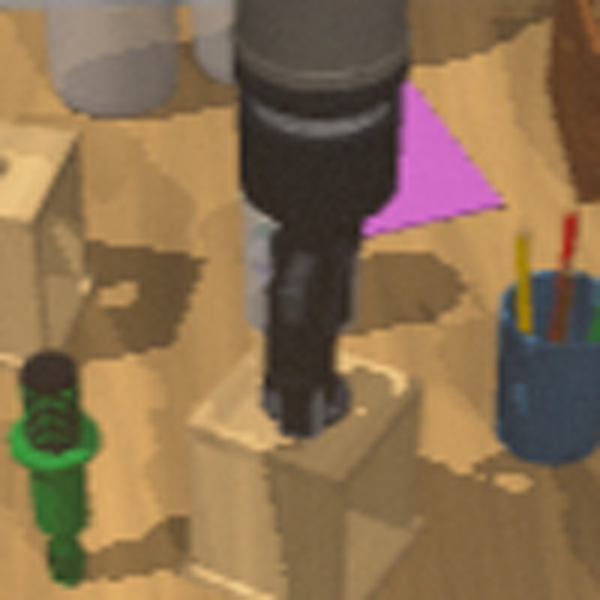

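{"op": "drive_tool", "data": {"series": [[-6, 2, 4.7, 0, -0.5, 0.3, 85], [-6, 4, 4.7, 0, -0.5, 0.3, 85], [-6, 4, 4.7, 0, -0.5, 0.3, 85]]}}

```text
clock: 4.9
tcp_pos: [0.4958, 0.2693, 0.1198]
orientation: [-1.56, 0.188, -0.189]
contact_force: [0.1, -0.2, -0.1]
grip_width: 0.0852
```

```bash
python3 - <<'E'
from fit import *
from bench import r
o=r.get_obs(); show(o); print(shift(o,[.4955,.2685,.119]),turn(o,np.c_[[.971,-.238,0],[0,0,-1],[.238,.971,0]]))
E
```

```text
t 4.9 tcp [495.8 269.3 119.8] F [ 0.1 -0.2 -0.1] M [-0.04 -0.02 -0.  ] w 85.2 q [-0.773  0.434  0.211  1.937 -0.127  0.782  0.84 ]
[[0.971, 0.001, 0.238], [-0.238, 0.002, 0.971], [0.0, -1.0, 0.003]]
[-0.08166987  0.80772221 -0.88716111] [-0.14710348  0.02665468  0.0241437 ]
```

Well placed; close on the grip.

{"op": "drive_tool", "data": {"series": [[0, 0.5, -0.5, 0, 0, 0, 45], [0, 0.5, -0.5, 0, 0, 0, 20], [0, 0.5, -0.5, 0, 0, 0, 15], [0, 0.5, -0.5, 0, 0, 0, 15], [0, 0.5, -0.5, 0, 0, 0, 15]], "squeeze": 110}}

```text
clock: 5.4
tcp_pos: [0.4964, 0.2703, 0.1202]
orientation: [-1.558, 0.186, -0.189]
contact_force: [0.2, 3.9, 4.6]
grip_width: 0.0277
```

{"op": "drive_tool", "data": {"series": [[0, 0, 0, 0, 0, 0, 15], [0, 0, 0, 0, 0, 0, 15], [0, 0, 0, 0, 0, 0, 15]]}}

```text
clock: 5.7
tcp_pos: [0.4964, 0.2704, 0.1203]
orientation: [-1.558, 0.186, -0.189]
contact_force: [0.0, 1.3, 2.4]
grip_width: 0.0282
```

```bash
python3 - <<'E'
from fit import *
from bench import r
o=r.get_obs(); show(o)
E
```

```text
t 5.7 tcp [496.4 270.4 120.3] F [0.  1.3 2.4] M [ 0.25  0.06 -0.01] w 28.2 q [-0.773  0.433  0.21   1.936 -0.128  0.78   0.841]
[[0.972, 0.003, 0.237], [-0.237, 0.005, 0.972], [0.002, -1.0, 0.005]]
```

{"op": "drive_tool", "data": {"series": [[0, -10, 0, 0, 0, 0, 15], [0, -35, 0, 0, 0, 0, 15], [0, -65, 0, 0, 0, 0, 15], [0, -95, 0, 0, 0, 0, 15], [0, -120, 0, 0, 0, 0, 15]]}}

```text
clock: 6.2
tcp_pos: [0.4955, 0.2686, 0.2415]
orientation: [-1.559, 0.187, -0.189]
contact_force: [0.9, 0.7, -3.5]
grip_width: 0.0277
```

```bash
python3 - <<'E'
from fit import *
from bench import r
o=r.get_obs(); show(o)
f=r.grab_frame('side'); crop(f,270,60,110,140,5,'pics/side5.png'); pickle.dump(f,open('side5.pkl','wb'))
a=o['tcp_pos']; d=tool(o).as_matrix()[:,1]
print(proj(f,[a+d*.104,a+d*.086,a+d*.004,a-d*.041])) 
E
```

```text
t 6.2 tcp [495.5 268.6 241.5] F [ 0.9  0.7 -3.5] M [ 0.04 -0.11  0.01] w 27.7 q [-0.804  0.284  0.242  1.831 -0.08   1.033  0.801]
[[0.971, 0.002, 0.238], [-0.238, 0.003, 0.971], [0.001, -1.0, 0.004]]
[[320.87590302 149.80360176]
 [320.95211821 145.13228901]
 [321.3243155  122.31990743]
 [321.54786951 108.61803627]]
```

View pics/side5.png

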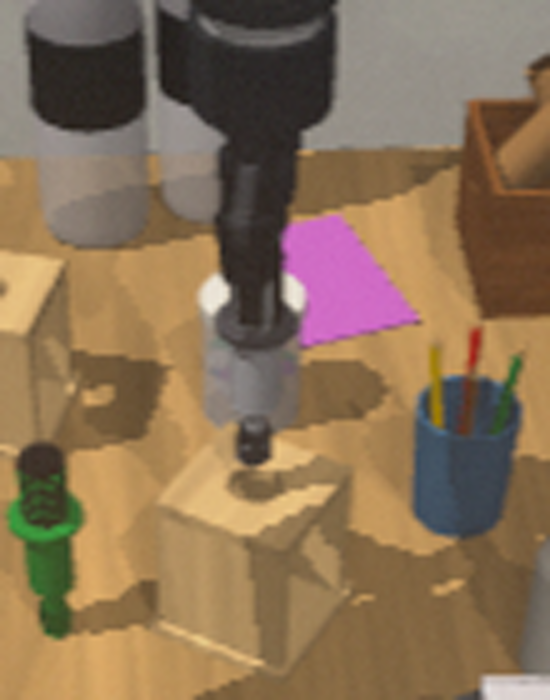

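```bash
cat > tgt.py <<'E'
from fit import W,nip
from ik import *
p=np.load('p.npy'); tip=W(p,nip(p,27)); n=tip-W(p,nip(p,0)); n/=np.linalg.norm(n)
def Rt(z):
    y=-n; z=np.asarray(z,float); z=z-(z@y)*y; z/=np.linalg.norm(z); return np.c_[np.cross(y,z),y,z]
E
python3 - <<'E'
from tgt import *
from bench import r
o=r.get_obs(); M=tool(o).as_matrix()
for z in ([.238,.971,0],[.1,1,0],[0,1,0],[-.2,1,0]):
  T=Rt(z)
  for h in (.146,.086,.074):
    x,e,a,Mx=solve(tip+n*h,n,o['joints'],zc=T[:,2],m=.02,wt=.01); print(z,h,x.round(2),round(e,2),round(a,2),np.minimum(x-lo,hi-x).min().round(3))
T=Rt([0.1,1,0])
print(tip+n*.166,shift(o,tip+n*.166),turn(o,T))
E
```

```text
[0.238, 0.971, 0] 0.146 [-0.61 -0.09  0.21  2.36  0.58  0.46  0.48] 0.0 0.0 0.078
[0.238, 0.971, 0] 0.086 [-0.76  0.06  0.43  2.38  0.68  0.28  0.4 ] 0.0 0.0 0.062
[0.238, 0.971, 0] 0.074 [-0.85  0.1   0.55  2.38  0.65  0.23  0.43] 0.0 0.0 0.058
[0.1, 1, 0] 0.146 [-0.63 -0.09  0.22  2.36  0.58  0.46  0.6 ] 0.0 0.0 0.078
[0.1, 1, 0] 0.086 [-0.74  0.06  0.42  2.38  0.68  0.28  0.52] 0.0 0.0 0.063
[0.1, 1, 0] 0.074 [-0.82  0.1   0.51  2.38  0.66  0.23  0.54] 0.0 0.0 0.059
[0, 1, 0] 0.146 [-0.63 -0.09  0.23  2.36  0.59  0.46  0.69] 0.0 0.0 0.077
[0, 1, 0] 0.086 [-0.74  0.06  0.41  2.38  0.68  0.28  0.61] 0.0 0.0 0.063
[0, 1, 0] 0.074 [-0.8   0.1   0.49  2.38  0.67  0.24  0.62] 0.0 0.0 0.06
[-0.2, 1, 0] 0.146 [-0.65 -0.1   0.25  2.36  0.59  0.46  0.86] 0.0 0.0 0.076
[-0.2, 1, 0] 0.086 [-0.72  0.06  0.39  2.38  0.68  0.28  0.78] 0.0 0.0 0.064
[-0.2, 1, 0] 0.074 [-0.77  0.1   0.45  2.38  0.69  0.24  0.78] 0.0 0.0 0.062
[0.47013981 0.05228332 0.25501289] [  25.26827391  -11.14077219 -217.51182636] [  2.41025595  -8.19590941 -29.57392731]
```

{"op": "drive_tool", "data": {"series": [[0, -45, -10, 0, 0, 0, 15], [5, -55, -55, 0, 0, 0, 15], [10, -55, -100, 1, -3, -8, 15], [15, -55, -145, 1, -5, -16, 15], [20, -55, -175, 2, -7, -24, 15]]}}

```text
clock: 6.75
tcp_pos: [0.4734, 0.0908, 0.298]
orientation: [-1.553, -0.245, -0.429]
contact_force: [1.2, -1.7, -3.8]
grip_width: 0.0274
```

```bash
python3 - <<'E'
from tgt import *
from bench import r
o=r.get_obs(); show(o)
T=Rt([0.1,1,0])
print(tip+n*.166,shift(o,tip+n*.166),turn(o,T))
E
```

```text
t 6.75 tcp [473.4  90.8 298. ] F [ 1.2 -1.7 -3.8] M [-0.13  0.77 -0.12] w 27.4 q [-0.758 -0.148  0.26   2.214  0.4    0.744  0.706]
[[0.903, 0.414, 0.115], [-0.111, -0.035, 0.993], [0.415, -0.91, 0.015]]
[0.47013981 0.05228332 0.25501289] [-16.50546025  39.08828248 -39.21552145] [ 0.45205818 -1.22993622 -5.42845816]
```

{"op": "drive_tool", "data": {"series": [[-6, 10, -15, 0, 0, -3, 15], [-12, 20, -30, 0.5, -1, -5.4, 15], [-16.5, 39, -39, 0.5, -1.2, -5.4, 15], [-16.5, 39, -39, 0.5, -1.2, -5.4, 15], [-16.5, 39, -39, 0.5, -1.2, -5.4, 15]]}}

```text
clock: 7.25
tcp_pos: [0.4696, 0.052, 0.2547]
orientation: [-1.544, -0.335, -0.484]
contact_force: [0.0, 0.3, -3.6]
grip_width: 0.0276
```

```bash
python3 - <<'E'
from tgt import *
from bench import r
o=r.get_obs(); show(o)
T=Rt([0.1,1,0])
print(shift(o,tip+n*.166),turn(o,T))
a=o['tcp_pos']; d=tool(o).as_matrix()[:,1]
for nm in('side','top'):
    f=r.grab_frame(nm); pickle.dump(f,open(nm+'6.pkl','wb'))
    x,y=(315,150) if nm=='side' else (300,120)
    crop(f,x,y,100,75,8,f'pics/{nm}6.png')
    print(nm,((proj(f,[a+d*.104,a+d*.086,a+d*.004,tip,tip-n*.027])-[x,y])*8).round(0).tolist())
E
```

```text
t 7.25 tcp [469.6  52.  254.7] F [ 0.   0.3 -3.6] M [0.11 0.94 0.04] w 27.6 q [-0.694 -0.155  0.263  2.363  0.578  0.532  0.604]
[[0.863, 0.497, 0.094], [-0.087, -0.037, 0.995], [0.498, -0.867, 0.012]]
[ 0.57896691 -0.03435293  0.35210348] [ 0.04378333 -0.06347699 -0.12109398]
side [[179.0, 371.0], [153.0, 337.0], [26.0, 171.0], [266.0, 480.0], [300.0, 525.0]]
top [[268.0, 610.0], [268.0, 634.0], [268.0, 749.0], [266.0, 531.0], [266.0, 499.0]]
```

View pics/side6.png

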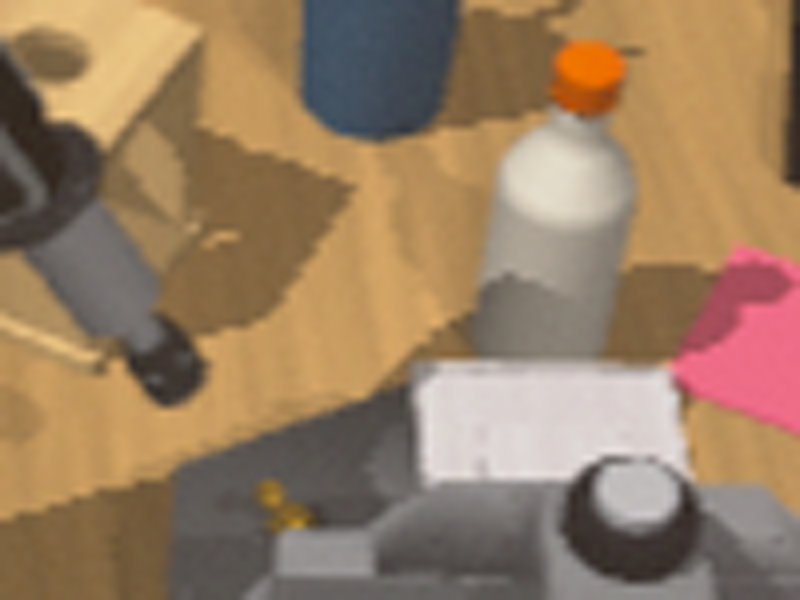

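View pics/top6.png

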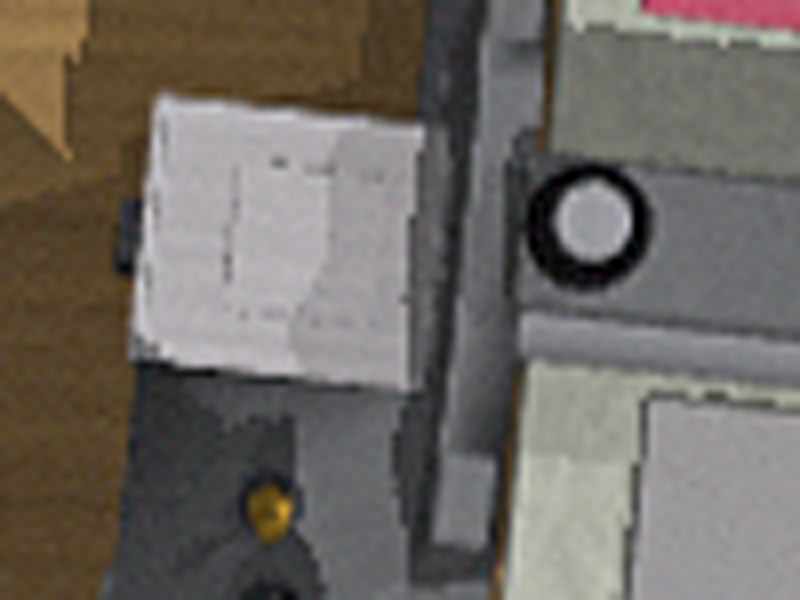

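```bash
python3 - <<'E'
from tgt import *
o=[0]
s,t=load('side6.pkl'),load('top6.pkl')
crop(s,320,165,50,45,16,'pics/s7.png'); crop(t,310,170,50,45,16,'pics/t7.png')
E
```

```text
(no output)
```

View pics/s7.png

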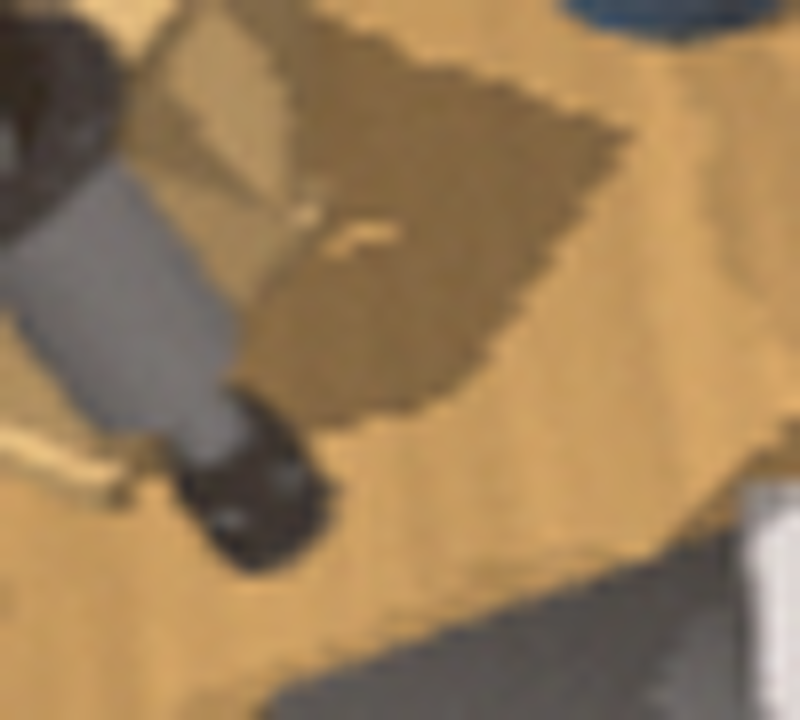

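View pics/t7.png

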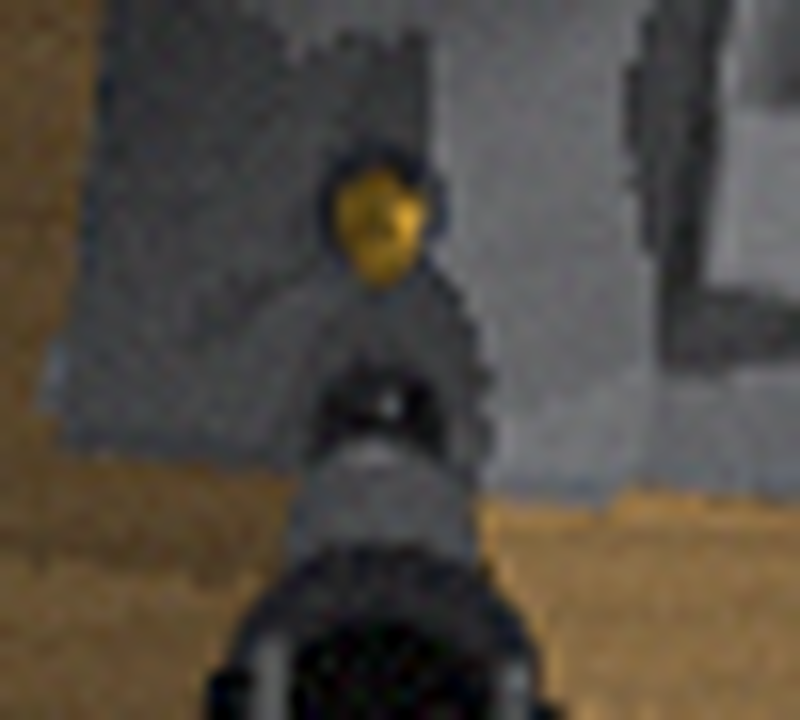

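{"op": "drive_tool", "data": {"series": [[0.5, 15, 0.2, 0, 0, 0, 15], [0.5, 30, 0.2, 0, 0, 0, 15], [0.5, 40, 0.2, 0, 0, 0, 15], [0.5, 50, 0.2, 0, 0, 0, 15], [0.5, 55, 0.2, 0, 0, 0, 15]]}}

```text
clock: 7.85
tcp_pos: [0.4995, 0.0521, 0.2087]
orientation: [-1.542, -0.338, -0.485]
contact_force: [-1.0, -0.2, -3.2]
grip_width: 0.0279
```

```bash
cat > chk.py <<'E'
from tgt import *
from bench import r
o=r.get_obs(); show(o)
T=Rt([0.1,1,0]); Mt=tool(o).as_matrix()
print('to seat',shift(o,tip+n*.086).round(1),turn(o,T).round(2),'F tool',(Mt.T@(o['contact_force'])).round(1))
E
python3 chk.py; python3 - <<'E'
from h import *
from bench import r
f=r.grab_frame('side'); crop(f,325,170,50,45,16,'pics/s8.png')
f=r.grab_frame('top'); crop(f,310,160,50,45,16,'pics/t8.png')
E
```

```text
t 7.85 tcp [499.5  52.1 208.7] F [-1.  -0.2 -3.2] M [0.02 1.01 0.03] w 27.9 q [-0.664 -0.007  0.298  2.372  0.647  0.362  0.547]
[[0.862, 0.499, 0.092], [-0.086, -0.035, 0.996], [0.5, -0.866, 0.013]]
to seat [-2.1 25.2 -2.1] [-0.08  0.02  0.04] F tool [-2.4  2.3 -0.3]
```

View pics/s8.png

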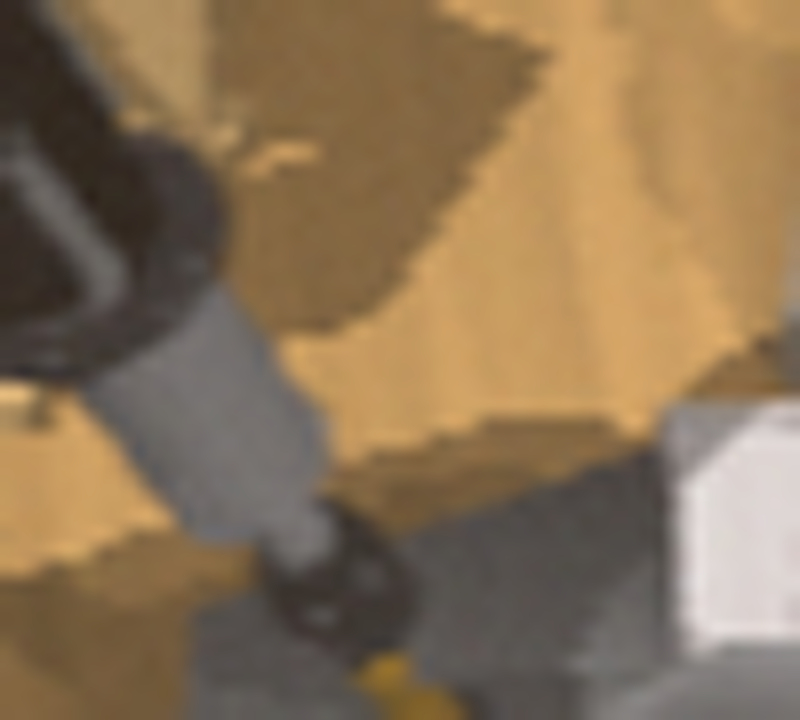

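View pics/t8.png

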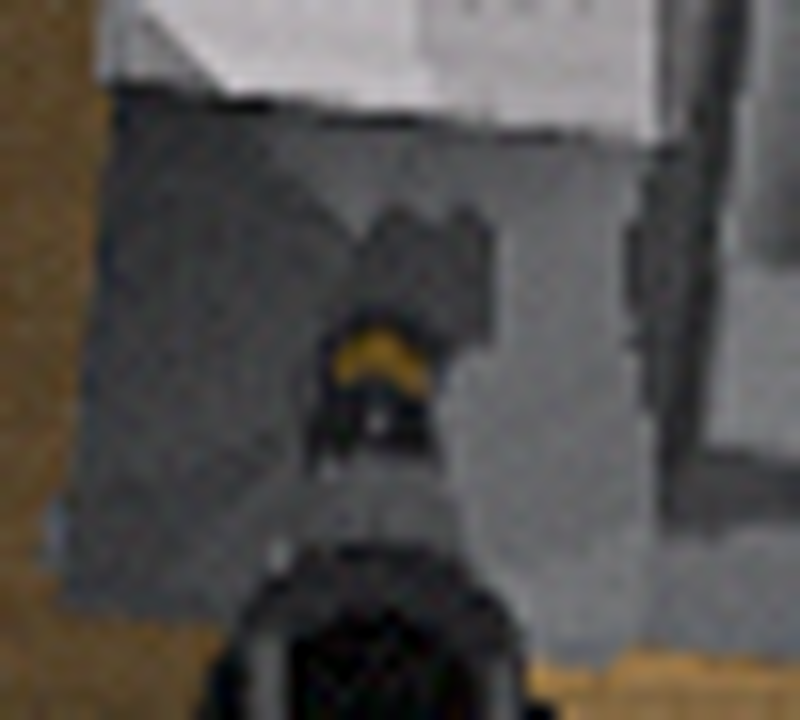

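{"op": "drive_tool", "data": {"series": [[-2, 0, -2, 0, 0, 0, 15], [-2, 0, -2, 0, 0, 0, 15], [-2, 3, -2, 0, 0, 0, 15]]}}

```text
clock: 8.25
tcp_pos: [0.4988, 0.0501, 0.2056]
orientation: [-1.541, -0.339, -0.485]
contact_force: [-0.3, 1.1, -4.3]
grip_width: 0.0278
```

```bash
python3 chk.py
```

```text
t 8.25 tcp [498.8  50.1 205.6] F [-0.3  1.1 -4.3] M [0.12 0.96 0.03] w 27.8 q [-0.661 -0.003  0.3    2.378  0.657  0.35   0.54 ]
[[0.861, 0.5, 0.092], [-0.086, -0.034, 0.996], [0.501, -0.865, 0.013]]
to seat [-0.2 22.8  0.1] [-0.11 -0.    0.07] F tool [-2.6  3.6  1. ]
```

Aligned to about 0.2 mm. Advance onto the nipple in small steps.

{"op": "drive_tool", "data": {"series": [[0, 4, 0, 0, 0, 0, 15], [0, 8, 0, 0, 0, 0, 15], [0, 11, 0, 0, 0, 0, 15], [0, 14, 0, 0, 0, 0, 15]]}}

```text
clock: 8.65
tcp_pos: [0.506, 0.0497, 0.1933]
orientation: [-1.541, -0.339, -0.485]
contact_force: [-5.3, 0.1, 4.2]
grip_width: 0.0285
```

```bash
python3 chk.py
```

```text
t 8.65 tcp [506.   49.7 193.3] F [-5.3  0.1  4.2] M [-0.03  1.18 -0.05] w 28.5 q [-0.654  0.037  0.309  2.378  0.685  0.308  0.513]
[[0.861, 0.5, 0.092], [-0.086, -0.034, 0.996], [0.501, -0.865, 0.013]]
to seat [-0.2  8.6 -0.1] [-0.12  0.    0.07] F tool [-2.5 -6.3 -0.4]
```

{"op": "drive_tool", "data": {"series": [[0, 3, 0, 0, 0, 0, 15], [0, 5, 0, 0, 0, 0, 15], [0, 7, 0, 0, 0, 0, 15]]}}

```text
clock: 8.95
tcp_pos: [0.5095, 0.0495, 0.1869]
orientation: [-1.541, -0.339, -0.485]
contact_force: [0.3, 0.1, -4.8]
grip_width: 0.0277
```

```bash
python3 chk.py
```

```text
t 8.95 tcp [509.5  49.5 186.9] F [ 0.3  0.1 -4.8] M [0.15 1.04 0.08] w 27.7 q [-0.652  0.057  0.314  2.378  0.702  0.287  0.497]
[[0.861, 0.5, 0.092], [-0.086, -0.034, 0.996], [0.501, -0.865, 0.013]]
to seat [-0.2  1.3 -0.1] [-0.11  0.01  0.06] F tool [-2.2  4.3  0. ]
```

The force rose to about 10 N and then fell back, so the coupler snapped on. Now I'll push the nozzle in.

{"op": "drive_tool", "data": {"series": [[0, 3, 0, 0, 0, 0, 15], [0, 5, 0, 0, 0, 0, 15], [0, 7, 0, 0, 0, 0, 15], [0, 8, 0, 0, 0, 0, 15]]}}

```text
clock: 9.35
tcp_pos: [0.5135, 0.0493, 0.1802]
orientation: [-1.541, -0.339, -0.485]
contact_force: [-8.7, -1.1, 8.6]
grip_width: 0.0274
```

```bash
python3 chk.py
```

```text
t 9.35 tcp [513.5  49.3 180.2] F [-8.7 -1.1  8.6] M [-0.01  1.48 -0.08] w 27.4 q [-0.65   0.08   0.321  2.378  0.724  0.264  0.476]
[[0.861, 0.5, 0.092], [-0.086, -0.034, 0.996], [0.501, -0.865, 0.014]]
to seat [-0.2 -6.6 -0.1] [-0.12  0.    0.08] F tool [ -3.1 -11.7  -1.8]
```

{"op": "drive_tool", "data": {"series": [[0, 2, 0, 0, 0, 0, 15], [0, 4, 0, 0, 0, 0, 15], [0, 5, 0, 0, 0, 0, 15], [0, 5, 0, 0, 0, 0, 15]]}}

```text
clock: 9.75
tcp_pos: [0.5159, 0.0491, 0.1761]
orientation: [-1.541, -0.339, -0.486]
contact_force: [-10.3, 0.5, 10.3]
grip_width: 0.028
```

```bash
python3 chk.py;  python3 - <<'E'
from h import *
from bench import r
f=r.grab_frame('side'); crop(f,325,165,50,45,16,'pics/s9.png')
f=r.grab_frame('top'); crop(f,300,110,70,75,8,'pics/t9.png')
E
```

```text
t 9.75 tcp [515.9  49.1 176.1] F [-10.3   0.5  10.3] M [-0.02  1.59 -0.09] w 28.0 q [-0.65   0.093  0.326  2.378  0.738  0.25   0.462]
[[0.861, 0.5, 0.092], [-0.086, -0.034, 0.996], [0.501, -0.865, 0.014]]
to seat [ -0.3 -11.3  -0.1] [-0.13 -0.    0.09] F tool [ -3.8 -14.1  -0.3]
```

View pics/s9.png

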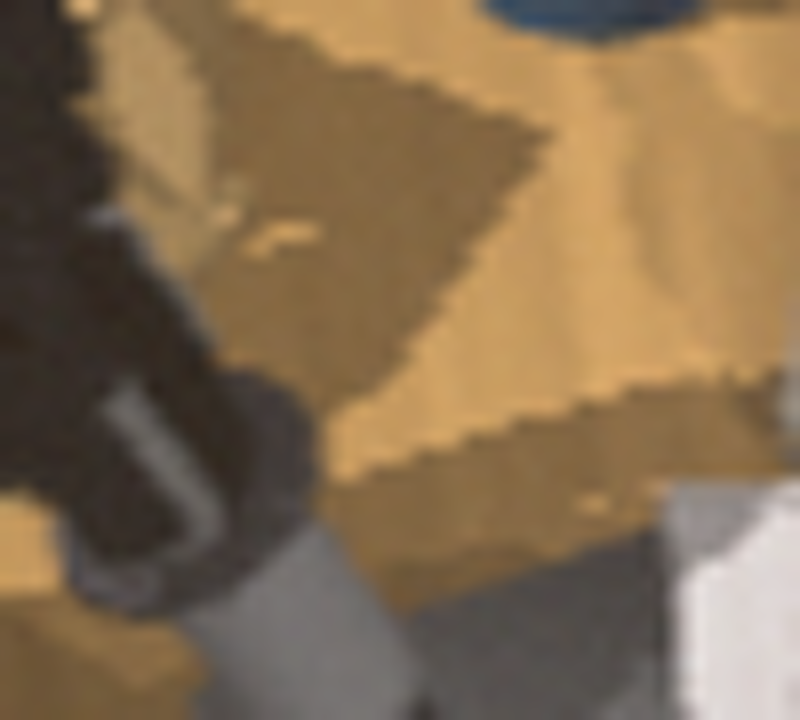

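View pics/t9.png

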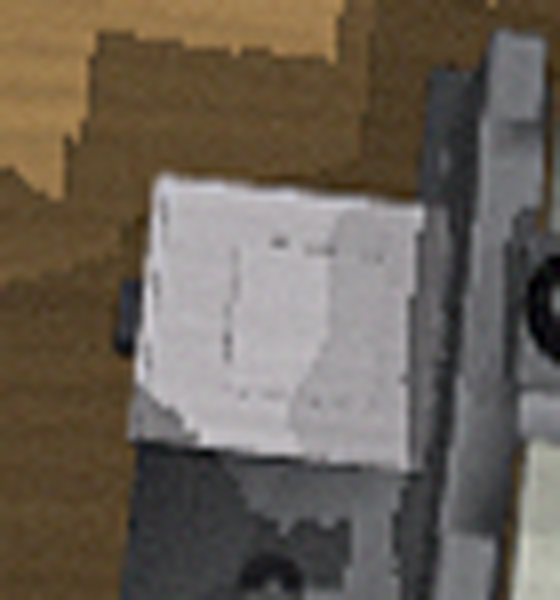

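{"op": "drive_tool", "data": {"series": [[0, 0.5, 0, 0, 0, 0, 15], [0, 0.5, 0, 0, 0, 0, 15], [0, 0.5, 0, 0, 0, 0, 15], [0, 0.5, 0, 0, 0, 0, 15], [0, 0.5, 0, 0, 0, 0, 15]]}}

```text
clock: 10.35
tcp_pos: [0.516, 0.0491, 0.176]
orientation: [-1.54, -0.339, -0.486]
contact_force: [-11.0, 0.3, 10.3]
grip_width: 0.0282
```

```bash
python3 chk.py;  python3 - <<'E'
from h import *
from tgt import tip,n
from bench import r
f=r.grab_frame('side'); crop(f,330,185,45,40,16,'pics/s10.png')
o=r.get_obs(); d=tool(o).as_matrix()[:,1]; a=o['tcp_pos']
print(((proj(f,[a+d*.004,a+d*.064,tip-d*-.004,tip+n*.004,tip-n*.018])-[330,185]+.5)*16).round())
crop(f,230,80,200,170,4,'pics/s10w.png')
E
```

```text
t 10.35 tcp [516.   49.1 176. ] F [-11.    0.3  10.3] M [-0.    1.58 -0.12] w 28.2 q [-0.65   0.093  0.327  2.378  0.74   0.249  0.46 ]
[[0.861, 0.501, 0.092], [-0.086, -0.034, 0.996], [0.502, -0.865, 0.014]]
to seat [ -0.2 -11.4  -0.1] [-0.14 -0.01  0.11] F tool [ -4.3 -14.4  -0.6]
[[107. 153.]
 [273. 369.]
 [310. 421.]
 [289. 394.]
 [346. 468.]]
```

View pics/s10.png

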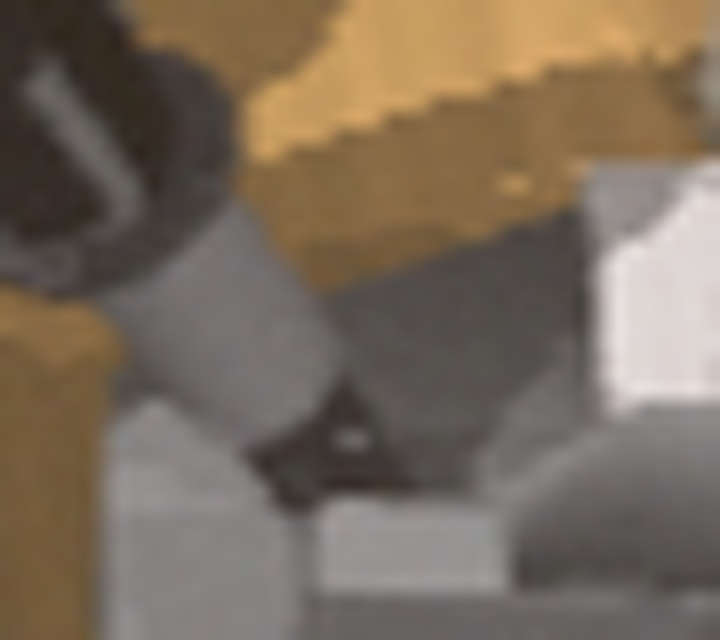

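View pics/s10w.png

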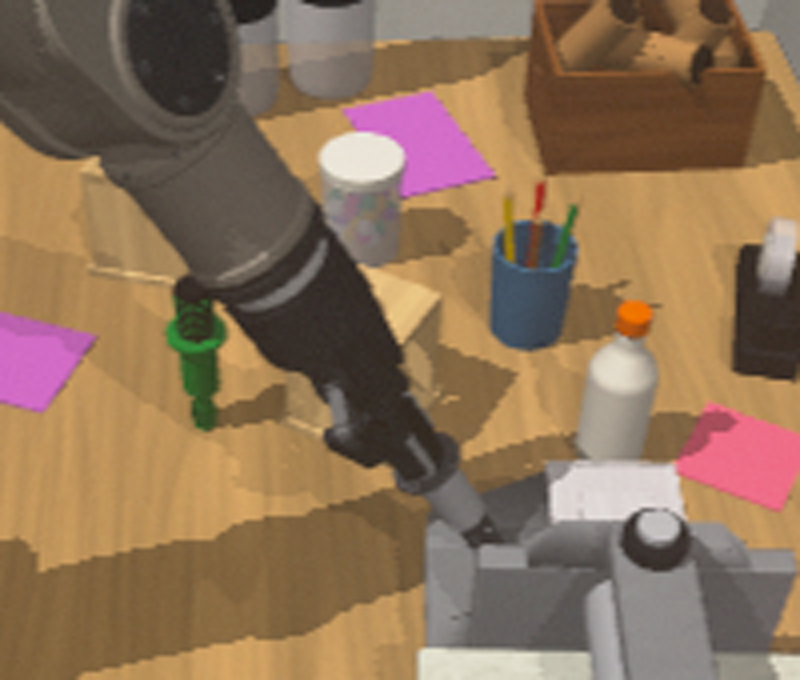

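```bash
python3 -c "
from bench import r
r.hand_in(); o=r.get_obs(); print(o['clock'],o['contact_force'].round(1),o['tcp_pos'].round(4),o['grip_width'])"
```

```text
the job is handed in; nothing more can be done
the job is handed in; nothing more can be done
```

The press is greased as asked, and the job is handed in; the simulator gave no verdict. The clock stood at about 10.4 s of the 58 s allowed.

- **Cover:** I pushed it down with shut fingers until it stopped at 115.2 mm under about 28 N, against 115.5 mm given for shut. It stayed flat in every later picture.
- **Gun:** I took the dark gun from the right-most stand, tilted it 30 degrees and lined it up with the nipple. The tool was within about 0.2 mm and 0.2 degrees of the position I measured for the nipple.
- **Snap:** The axial force rose by about 10 N, then fell back to just the gun's weight. This happened about 1 mm before full seating, as expected for a snap.
- **Nozzle:** The last reading had the gun 11.4 mm past first seating, so the nozzle is in by about 10.5 to 11.5 mm, where 7 mm was needed. The net axial push was about 18 N, slightly above the 16.4 N the spring should give there. Force and position did not change over the last 0.6 s, and the pictures show most of the nozzle tube inside the barrel.

**Checks that fell short:**
- The two cameras disagreed by about 1.3 mm on the nipple, but the gun showed the same offset, so their relative alignment held.
- The grip read 28 mm on a 30 mm handle, with no slip seen.
- After handing in, no further readings could be taken.
- In the last side picture the glue, jar and mug looked unmoved. I did not check the tube and the die again, but the arm never went near them.

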